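# Line up the pastry cutters by size on their board

### The job

Put the four round steel pastry cutters away on the wooden board, one upright in the middle of each white rest, lined up by size: the biggest on the rest next to the wooden hand stamp, then smaller and smaller, with the smallest at the end next to the white paper roll. Leave the stamp and the roll standing where they are.

Things in the scene. Friction and masses are not known exactly. Their poses are not given: they have to be found in the camera images.
- cutter_60: The biggest of four plain round steel pastry cutters: an upright ring, 60 mm outside diameter, 45 mm high, wall 2.5 mm, rim standing out 0.7 mm; about 90 g; grip across the outside. Origin: centre of its underside; z up. Starts left of the board, 25 mm or more from the others; a carton lid 160 mm high stands beyond them, from x 0.60, y 0.46 m on.
- cutter_50: The second biggest of four plain round steel pastry cutters: an upright ring, 50 mm outside diameter, 45 mm high, wall 2.5 mm, rim standing out 0.7 mm; about 80 g; grip across the outside. Origin: centre of its underside; z up. Starts left of the board, 25 mm or more from the others; a carton lid 160 mm high stands beyond them, from x 0.60, y 0.46 m on.
- cutter_40: The second smallest of four plain round steel pastry cutters: an upright ring, 40 mm outside diameter, 45 mm high, wall 2.5 mm, rim standing out 0.7 mm; about 70 g; grip across the outside. Origin: centre of its underside; z up. Starts left of the board, 25 mm or more from the others; a carton lid 160 mm high stands beyond them, from x 0.60, y 0.46 m on.
- cutter_30: The smallest of four plain round steel pastry cutters: an upright ring, 30 mm outside diameter, 45 mm high, wall 2.5 mm, rim standing out 0.7 mm; about 60 g; grip across the outside. Origin: centre of its underside; z up. Starts left of the board, 25 mm or more from the others; a carton lid 160 mm high stands beyond them, from x 0.60, y 0.46 m on.
- rest_1: Round white rest, first from the robot's left: a flat disc 68 mm across on a fixed brown wooden board (80 x 320 x 18 mm); its top is 20 mm above the worktop, 2 mm above the board. Four alike in a row, 75 mm apart. Origin: centre of its top; y points left along the row, x away from the robot, the board being turned by at most 0.15 rad.
- rest_2: Round white rest, second from the left: a flat disc 68 mm across on a fixed brown wooden board (80 x 320 x 18 mm); its top is 20 mm above the worktop, 2 mm above the board. Four alike in a row, 75 mm apart. Origin: centre of its top; y points left along the row, x away from the robot, the board being turned by at most 0.15 rad.
- rest_3: Round white rest, third from the left: a flat disc 68 mm across on a fixed brown wooden board (80 x 320 x 18 mm); its top is 20 mm above the worktop, 2 mm above the board. Four alike in a row, 75 mm apart. Origin: centre of its top; y points left along the row, x away from the robot, the board being turned by at most 0.15 rad.
- rest_4: Round white rest, fourth from the left, the rightmost: a flat disc 68 mm across on a fixed brown wooden board (80 x 320 x 18 mm); its top is 20 mm above the worktop, 2 mm above the board. Four alike in a row, 75 mm apart. Origin: centre of its top; y points left along the row, x away from the robot, the board being turned by at most 0.15 rad.
- date_stamp: Loose wooden hand stamp, upright on the worktop just beyond one end of the board (left or right, it varies), in line with the row, 88 to 101 mm from the centre of the end rest; foot 30 x 45 mm, turned handle, 79 mm high. Origin: centre of its underside.
- label_roll: Loose white paper roll lying flat on the worktop just beyond the board's other end, in line with the row, 88 to 101 mm from the centre of the end rest; 69 mm across, 32 mm high, with a hole. Origin: centre of its underside.
There are look-alikes about, which are no part of the job. What is shaped like the cutter_30 but blue is not meant.

How it is judged:
By the outcome, as a careful person would: the job done as asked, in the order asked, and still so for the second after the job is handed in, with the robot touching nothing.
It also fails if it takes over 99 s, if anything falls off the work surface, if the arm or the gripper's body presses on something with over 40 N, if the wrist force passes 120 N, or if a joint passes its speed limit or range.

### The arm

A 6-joint arm with a two-finger parallel gripper is mounted at the origin on a cart in front of the work surface, level with it; the furniture and walls round the work are solid. World frame = base frame: x ahead of the robot, y to its left, z up, the work surface at z = 0. Lengths are in m, angles in rad, forces in N, time in s.
With the tool pointing down it reaches from about 0.275 to 1 m from the base axis. Payload 8.4 kg.
Tool frame: the origin (TCP) lies on the centre line of the jaws, within the pads' length; the fingertips stand 17 mm ahead of it and the grasp point (between the pads) lies 2 mm behind it (bot.tcp_to_tips is the y of the fingertips in the tool frame, in m); y points along the fingers, z is the direction in which the jaws open and shut, and the axes are right-handed (so a half turn about y gives the same grasp; the last joint's range is limited). The gripper opens to 85 mm and grips with 20 to 120 N. Pads are 22 mm wide; open, the fingers measure 114 mm over their backs; the gripper's body (76 mm by 85 mm) begins 54 mm behind the grasp point. The pads swing forward as they close: fully open they stand 13 mm farther back than shut.
Start: joints at [1.231, 0.353, 1.633, -0, 1.155, -0.002], TCP at [0.207, 0.59, 0.248] pointing down, gripper open.
Joint ranges: [-2.63, 2.63], [-0.92, 2.1], [0.06, 2.66], [-1.3, 4.44], [0, 2.69], [-3.02, 3.02]. Speed limits (rad/s): [2.22, 2.22, 2.79, 3.14, 3.14, 3.14].

### API

Orientations are given as a unit quaternion [x, y, z, w].
In Python, from workcell import bot, hand, kinematics, get_obs, vision, hand_in gives the robot as it stands. The module is installed in compiled form; this text tells all that it offers. Calls block until the motion is done:
- bot.reach(position, orientation): joint-space move of the TCP to a pose.
- bot.servo_line(position, ori=None, velocity=0.15): straight line of the TCP; ori=None keeps the orientation; velocity is the mean speed in m/s.
- bot.goto_joints(angles): joint-space move.
- hand.move_gripper(opening, strength=None): finger opening in m; strength is the grip in N (None keeps the last); returns when the fingers have stopped.
- bot.dwell(seconds).
- kinematics.solve_ik(position, orientation): joint angles nearest the present ones, or None.
- get_obs(): the state.
- vision.read_camera(name): name is "scene" or "top" or "wrist"; returns a dict with "frame" (480x640x3 uint8, red, green, blue), "intrinsics" (3x3 intrinsics, pixels), "view" (4x4, takes a point from world to camera coordinates). Camera axes: x right, y down, z forward; pixel columns grow to the right and rows downward; lengths in m; the calibration is good to about 2 mm. A picture is of the moment at which its call begins. There is no depth.
A pose or a line that the arm cannot do raises bot.IKError and nothing moves.
- hand_in(): hands the job in, once; it reports no verdict.
The state is a dict: "time_s": time; "joint_pos": joint angles; "joint_vel": joint speeds; "joint_efforts": joint torques, N m; "position": TCP position; "orientation": TCP orientation; "wrist_force": force on the tool from outside, world axes, zero at the start; "ft_torque": the same for the moment, N m; "gripper_width": finger opening in m.
Only numpy, scipy, OpenCV 4.12 (cv2) and the standard library are available. Lean on these libraries where they do the work, as an engineer would, in place of code of your own. Each camera call takes 0.05 s, during which the arm holds its last target.

## Working session

There is one attempt and no reset: what is moved stays moved. The work goes in short steps, each a Python script; the robot and the scene stay as the last script left them, time stands still between calls to the robot, and variables do not carry over. Pictures are saved under pics/ and viewed, and the job is handed in when it is done.

```bash
mkdir -p pics; ls
python3 - <<'E'
from workcell import bot, hand, kinematics, get_obs, vision
import cv2
for n in ["scene","top","wrist"]:
    d=vision.read_camera(n); cv2.imwrite(f"pics/{n}0.png",d["frame"][:,:,::-1]); print(n,d["intrinsics"].tolist(),d["view"].round(4).tolist())
o=get_obs(); print({k:o[k] for k in("time_s","position","orientation","wrist_force","gripper_width")},bot.tcp_to_tips)
E
```

```text
pics
scene [[609.6313854089404, 0.0, 318.4311652654754], [0.0, 609.6313854089404, 244.27693351691272], [0.0, 0.0, 1.0]] [[0.7835, -0.6212, -0.0152, -0.3514], [-0.4293, -0.5235, -0.736, 0.2855], [0.4492, 0.5832, -0.6768, 1.0523], [0.0, 0.0, 0.0, 1.0]]
top [[599.256477498515, 0.0, 319.02743109129534], [0.0, 599.256477498515, 258.80601203657466], [0.0, 0.0, 1.0]] [[0.0094, -0.9999, -0.0046, 0.0596], [-0.9958, -0.009, -0.0912, 0.5316], [0.0911, 0.0054, -0.9958, 1.3021], [0.0, 0.0, 0.0, 1.0]]
wrist [[335.7994665725636, 0.0, 319.25797943508167], [0.0, 335.7994665725636, 242.0785339320291], [0.0, 0.0, 1.0]] [[0.331, 0.9436, -0.0017, -0.6233], [0.904, -0.3166, 0.2875, -0.0381], [0.2707, -0.0966, -0.9578, 0.3793], [0.0, 0.0, 0.0, 1.0]]
{'time_s': 0.15, 'position': array([0.20702475, 0.58933551, 0.24772646]), 'orientation': array([ 0.69742396, -0.11895052,  0.11880739, -0.69666017]), 'wrist_force': array([-0.61991985, -0.38138202,  0.372657  ]), 'gripper_width': 0.08571640255210812} 0.017
```

View pics/scene0.png

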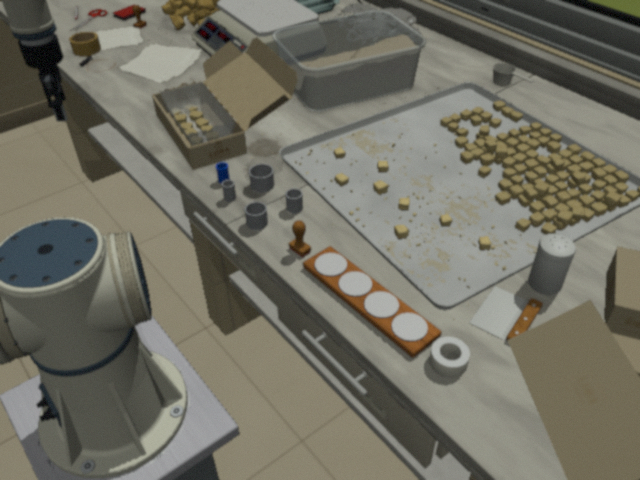

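View pics/top0.png

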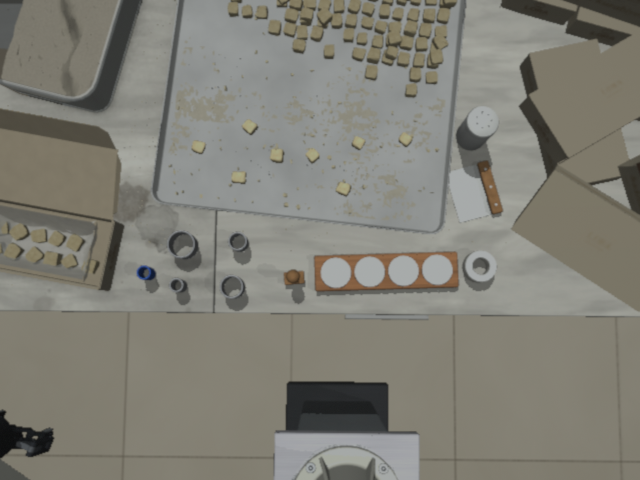

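View pics/wrist0.png

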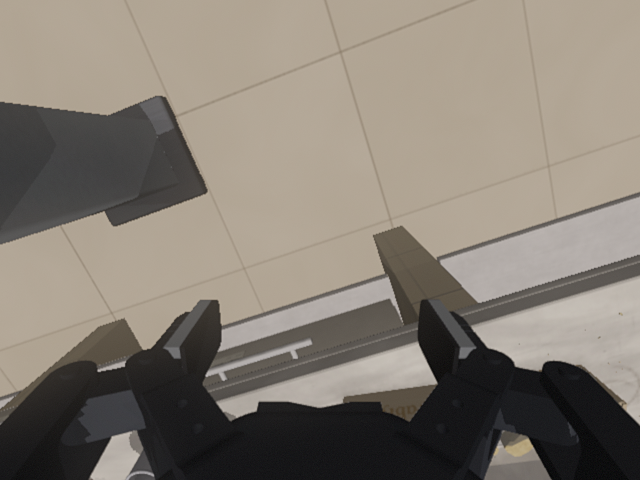

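Run:
```python
import cv2
a=cv2.imread("pics/top0.png")[215:310,120:320]; cv2.imwrite("pics/topc.png",cv2.resize(a,None,fx=4,fy=4,interpolation=cv2.INTER_CUBIC))
a=cv2.imread("pics/scene0.png")[150:270,200:330]; cv2.imwrite("pics/scenec.png",cv2.resize(a,None,fx=5,fy=5,interpolation=cv2.INTER_CUBIC))
```

```text
(no output)
```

View pics/topc.png

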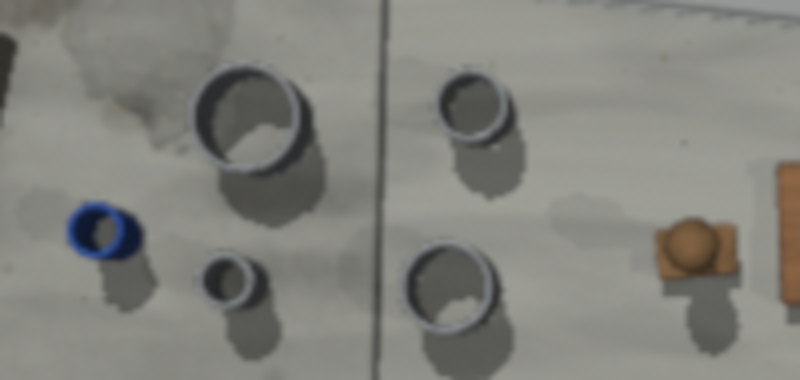

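View pics/scenec.png

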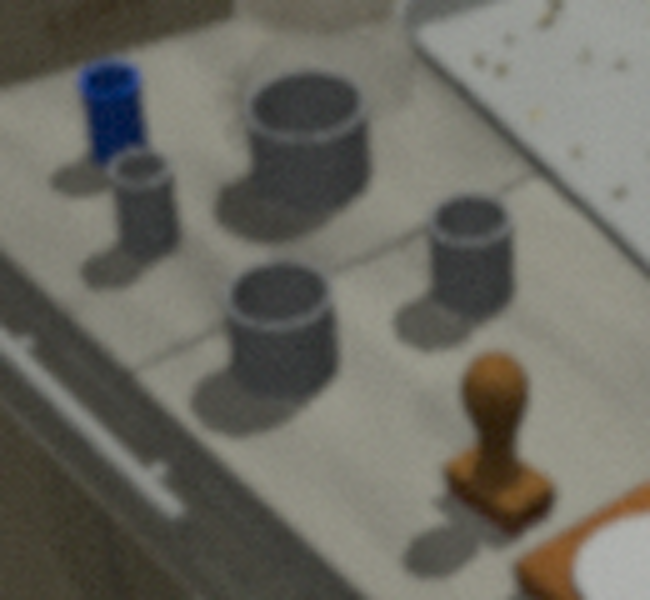

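```bash
cat > h.py <<'E'
import cv2, numpy as np
from workcell import bot, hand, kinematics, get_obs, vision
def ray(d,px,z):
    K,V=np.array(d["intrinsics"]),np.array(d["view"]);R,t=V[:3,:3],V[:3,3]
    c=-R.T@t; v=R.T@np.linalg.inv(K)@np.array([px[0],px[1],1.]); return c+v*(z-c[2])/v[2]
def proj(d,P):
    K,V=np.array(d["intrinsics"]),np.array(d["view"]); q=K@(V[:3,:3]@np.array(P)+V[:3,3]); return q[:2]/q[2]
def whites(d,lo=140,roi=None):
    hsv=cv2.cvtColor(d["frame"],cv2.COLOR_RGB2HSV); 
    return hsv
E
python3 - <<'E'
from h import *
for n,box in [("top",(310,245,500,300)),("scene",(300,245,475,385))]:
    d=vision.read_camera(n); f=d["frame"]; x0,y0,x1,y1=box
    hsv=cv2.cvtColor(f,cv2.COLOR_RGB2HSV)[y0:y1,x0:x1]
    big=cv2.resize(hsv,None,fx=4,fy=4,interpolation=cv2.INTER_LINEAR)
    # board = saturated; rests = unsaturated holes
    m=((big[:,:,1]<70)&(big[:,:,2]>130)).astype(np.uint8)*255
    for c in cv2.findContours(m,cv2.RETR_LIST,cv2.CHAIN_APPROX_NONE)[0]:
        A=cv2.contourArea(c)/16
        if 400<A<1200 :
            e=cv2.fitEllipse(cv2.convexHull(c)); p=((e[0][0]+.5)/4-.5+x0,(e[0][1]+.5)/4-.5+y0)
            print(n,np.round(p,1),np.round(np.array(e[1])/4,1),round(A),ray(d,p,.02).round(4))
d=vision.read_camera("top");g=cv2.cvtColor(d["frame"],cv2.COLOR_RGB2GRAY)[215:310,120:270]
b=cv2.GaussianBlur(cv2.resize(g,None,fx=6,fy=6,interpolation=cv2.INTER_CUBIC),(0,0),3)
depth=1.285
for s,g0 in [(60,(181.75,244.5)),(50,(232.5,286.75)),(40,(238.2,241.2)),(30,(177,285))]:
    r=s/2000*599/1.283*6
    c=cv2.HoughCircles(b,cv2.HOUGH_GRADIENT_ALT,1,5,param1=60,param2=.3,minRadius=int(r*.85),maxRadius=int(r*1.12))
    for q in (c[0] if c is not None else []):
        p=((q[0]+.5)/6-.5+120,(q[1]+.5)/6-.5+215)
        if np.hypot(p[0]-g0[0],p[1]-g0[1])<5: print(s,np.round(p,2),"r mm",round(q[2]/6*1.283/599*1000,1),ray(d,p,.045).round(4))
    print("guess",ray(d,g0,.045).round(4))
E
```

```text
top [335.4 272.2] [30.9 31.5] 747 [0.502  0.0278 0.02  ]
top [369.2 271.3] [31.  31.4] 748 [ 0.5047 -0.047   0.02  ]
top [403.1 270.3] [30.9 31.5] 748 [ 0.5076 -0.122   0.02  ]
top [436.9 269.3] [30.8 31.6] 748 [ 0.5104 -0.1968  0.02  ]
60 [180.42 243.75] r mm 26.1 [0.5595 0.3677 0.045 ]
guess [0.5579 0.3648 0.045 ]
guess [0.4666 0.2516 0.045 ]
guess [0.5662 0.2414 0.045 ]
guess [0.4693 0.3724 0.045 ]
```

Run:
```python
from h import *
out=[]
for n,(x0,y0,x1,y1) in [("top",(120,215,270,310)),("scene",(205,150,320,240))]:
    d=vision.read_camera(n); f=cv2.resize(d["frame"][y0:y1,x0:x1],None,fx=4,fy=4,interpolation=cv2.INTER_CUBIC).astype(int)
    f=cv2.GaussianBlur(f.astype(np.float32),(0,0),2)
    br=f[:,:,2]-f[:,:,0]; print(n,np.percentile(br,[1,20,50,80,90,95,99]).round(1))
    m=((br>0)*255).astype(np.uint8)
    nb,l,st,ce=cv2.connectedComponentsWithStats(m)
    vis=cv2.cvtColor(m,cv2.COLOR_GRAY2BGR)
    for c in cv2.findContours(m,cv2.RETR_EXTERNAL,cv2.CHAIN_APPROX_NONE)[0]:
        if cv2.contourArea(c)<1200: continue
        h=cv2.convexHull(c);M=cv2.moments(h);p=((M['m10']/M['m00']+.5)/4-.5+x0,(M['m01']/M['m00']+.5)/4-.5+y0)
        print(n,np.round(p,1),round(M['m00']/16),ray(d,p,.0225).round(4)); cv2.polylines(vis,[h],True,(0,0,255))
    cv2.imwrite(f"pics/m_{n}.png",np.hstack([vis,f[:,:,::-1].clip(0,255).astype(np.uint8)])[:,:] if n!="top" else np.vstack([vis,f[:,:,::-1].clip(0,255).astype(np.uint8)])[:600])
```

```text
top [-8.3 -6.6 -6.  -4.1 -2.2  2.1 31.8]
top [177.2 285. ] 192 [0.4702 0.3774 0.0225]
top [231.6 286.5] 454 [0.468  0.2571 0.0225]
top [145.3 272.6] 276 [0.497  0.449  0.0225]
top [237.7 241.4] 294 [0.5684 0.2457 0.0225]
top [181.7 244.5] 676 [0.5604 0.3701 0.0225]
scene [-40.8 -12.9 -10.5  -1.9   1.3   2.2  62.4]
scene [255.8 215.3] 468 [0.4688 0.2562 0.0225]
scene [293.8 200.4] 300 [0.5688 0.2445 0.0225]
scene [261.  177.6] 533 [0.5601 0.3684 0.0225]
scene [224.7 179.1] 520 [0.4876 0.4205 0.0225]
```

View pics/m_top.png

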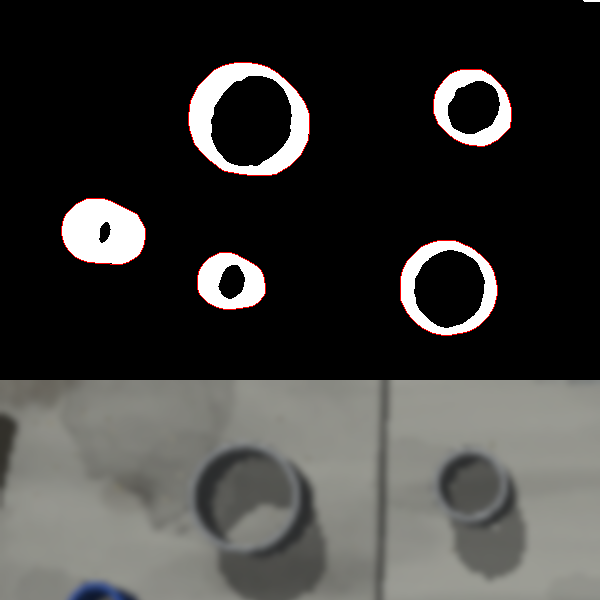

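```bash
cat >> h.py <<'E'
from scipy.spatial.transform import Rotation as Ro
TH=-(-0.0378)  # board y axis = (-.0378,1): turn about z
def down(th,flip=0):
    z=np.array([np.cos(th),np.sin(th),0])*(-1 if flip else 1); y=np.array([0,0,-1.]); x=np.cross(y,z)
    return Ro.from_matrix(np.c_[x,y,z]).as_quat()
E
python3 - <<'E'
from h import *
o=get_obs();print(Ro.from_quat(o["orientation"]).as_matrix().round(2))
d=vision.read_camera("wrist");V=np.array(d["view"]);c=-V[:3,:3].T@V[:3,3];M=Ro.from_quat(o["orientation"]).as_matrix()
print("cam",c,"in tool",M.T@(c-o["position"]), "axis in tool",M.T@V[2,:3])
for P in [(.56,.367,.022),(.56,.367,.2),(.469,.374,.022),(.468,.254,.022),(.567,.243,.022),(.502,.028,.042),(.51,-.197,.042),(.51,-.197,.15)]:
    for f in (0,1):
        q=kinematics.solve_ik(P,down(.0378,f)); print(P,f,None if q is None else np.round(q,2))
E
```

```text
[[ 0.94 -0.    0.33]
 [-0.33 -0.    0.94]
 [-0.   -1.   -0.  ]]
cam [0.138141   0.61299544 0.37374574] in tool [-0.07280227 -0.12559628 -0.00081754] axis in tool [ 2.87533589e-01  9.57770539e-01 -1.71459118e-04]
(0.56, 0.367, 0.022) 0 [ 0.58  0.68  1.67 -0.    0.8   0.54]
(0.56, 0.367, 0.022) 1 [ 0.58  0.68  1.67 -0.    0.8  -2.6 ]
(0.56, 0.367, 0.2) 0 [ 0.58  0.47  1.57 -0.    1.1   0.54]
(0.56, 0.367, 0.2) 1 [ 0.58  0.47  1.57 -0.    1.1  -2.6 ]
(0.469, 0.374, 0.022) 0 [ 0.67  0.6   1.83 -0.    0.71  0.63]
(0.469, 0.374, 0.022) 1 [ 0.67  0.6   1.83 -0.    0.71 -2.51]
(0.468, 0.254, 0.022) 0 [ 0.49  0.54  1.98 -0.    0.63  0.46]
(0.468, 0.254, 0.022) 1 [ 0.49  0.54  1.98 -0.    0.63 -2.68]
(0.567, 0.243, 0.022) 0 [ 0.4   0.62  1.79 -0.    0.73  0.36]
(0.567, 0.243, 0.022) 1 [ 0.4   0.62  1.79 -0.    0.73 -2.78]
(0.502, 0.028, 0.042) 0 [ 0.05  0.47  2.04 -0.    0.63  0.01]
(0.502, 0.028, 0.042) 1 None
(0.51, -0.197, 0.042) 0 [-0.37  0.52  1.94 -0.    0.68 -0.41]
(0.51, -0.197, 0.042) 1 [-0.37  0.52  1.94 -0.    0.68  2.73]
(0.51, -0.197, 0.15) 0 [-0.37  0.35  1.89 -0.    0.9  -0.41]
(0.51, -0.197, 0.15) 1 [-0.37  0.35  1.89 -0.    0.9   2.73]
```

Run:
```python
from h import *
bot.reach([.515,.35,.27],down(.0378)); 
d=vision.read_camera("wrist");cv2.imwrite("pics/w1.png",d["frame"][:,:,::-1]);np.save("w1.npy",d,allow_pickle=True)
d2=vision.read_camera("top");cv2.imwrite("pics/t1.png",d2["frame"][:,:,::-1])
for P in [(.56,.367,.045),(.469,.374,.045),(.468,.254,.045),(.567,.243,.045)]: print(proj(d,P).round(0))
o=get_obs();print(o["time_s"],o["position"])
```

```text
[363. 199.]
[277. 189.]
[275. 294.]
[361. 306.]
2.0 [0.51424402 0.35103046 0.26992306]
```

View pics/w1.png

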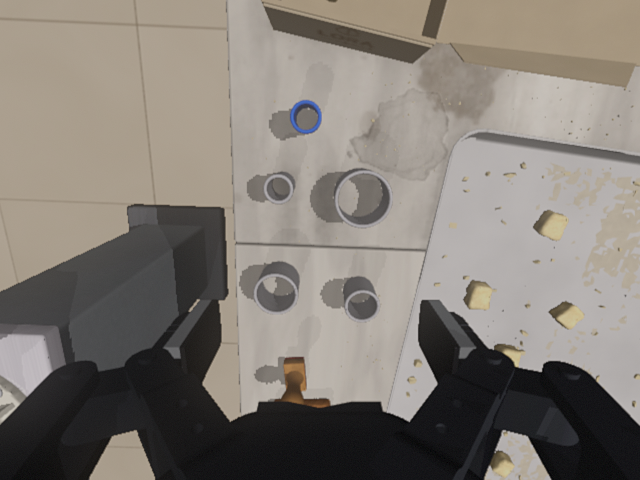

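The wrist view shows the 60 mm cutter at (362,199), the 30 at (279,187), the 50 at (276,294), the 40 at (361,305) and the blue look-alike at (306,117). The stamp is at (294,380). Next I measure the rims.

Run:
```python
from h import *
d=np.load("w1.npy",allow_pickle=True).item()
tiles=[]
for s,g in [(60,(363,199)),(50,(275,294)),(40,(361,306)),(30,(277,189))]:
    x0,y0=g[0]-38,g[1]-38; k=6
    c=cv2.resize(d["frame"][y0:y0+76,x0:x0+76],None,fx=k,fy=k,interpolation=cv2.INTER_CUBIC)
    gr=cv2.GaussianBlur(cv2.cvtColor(c,cv2.COLOR_RGB2GRAY),(0,0),2)
    depth=(np.array(d["view"])@[*ray(d,g,.045),1])[2]
    r=s/2000*335.8/depth*k
    q=cv2.HoughCircles(gr,cv2.HOUGH_GRADIENT,1.5,300,param1=60,param2=15,minRadius=int(r*.97),maxRadius=int(r*1.07))
    q=q[0][0]; p=((q[0]+.5)/k-.5+x0,(q[1]+.5)/k-.5+y0)
    print(s,np.round(p,1),"dia mm",round(q[2]*2/k*depth/335.8*1000,1),ray(d,p,.045).round(4))
    cv2.circle(c,(int(q[0]),int(q[1])),int(q[2]),(255,0,0),1); tiles.append(cv2.resize(c,(300,300)))
cv2.imwrite("pics/fit.png",np.vstack([np.hstack(tiles[:2]),np.hstack(tiles[2:])])[:,:,::-1])
```

```text
60 [362.7 199.2] dia mm 58.9 [0.5594 0.3667 0.045 ]
50 [274.7 294.5] dia mm 48.8 [0.4673 0.2535 0.045 ]
40 [362.2 307.5] dia mm 41.1 [0.5685 0.241  0.045 ]
30 [278.  188.2] dia mm 29.8 [0.4705 0.3746 0.045 ]
```

View pics/fit.png

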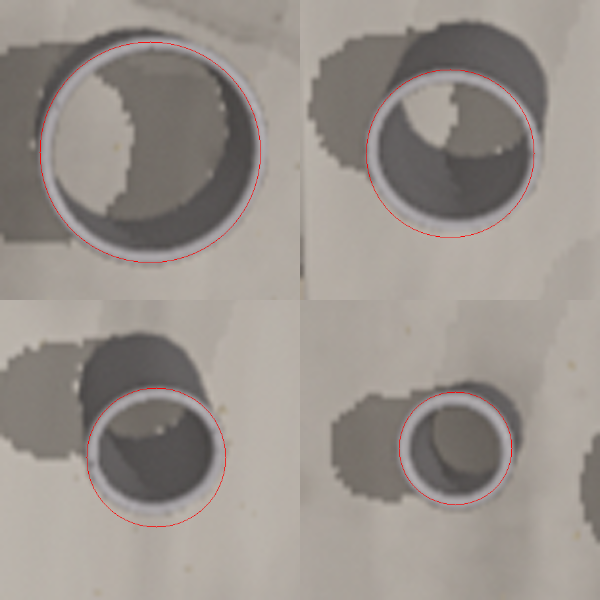

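Run:
```python
from h import *
hand.move_gripper(.075,40)
bot.reach([.559,.366,.12],down(.0378)); bot.servo_line([.559,.366,.035])
d=vision.read_camera("scene");a=d["frame"][110:240,180:350];cv2.imwrite("pics/s2.png",cv2.resize(a,None,fx=4,fy=4,interpolation=cv2.INTER_CUBIC)[:,:,::-1])
d=vision.read_camera("wrist");cv2.imwrite("pics/w2.png",d["frame"][:,:,::-1])
o=get_obs();print(o["time_s"],o["position"],o["gripper_width"],o["wrist_force"])
```

```text
3.7583 [0.55994703 0.36663798 0.03665961] 0.07511071797313729 [ 0.42951139 -0.2005128  -0.81676767]
```

View pics/s2.png

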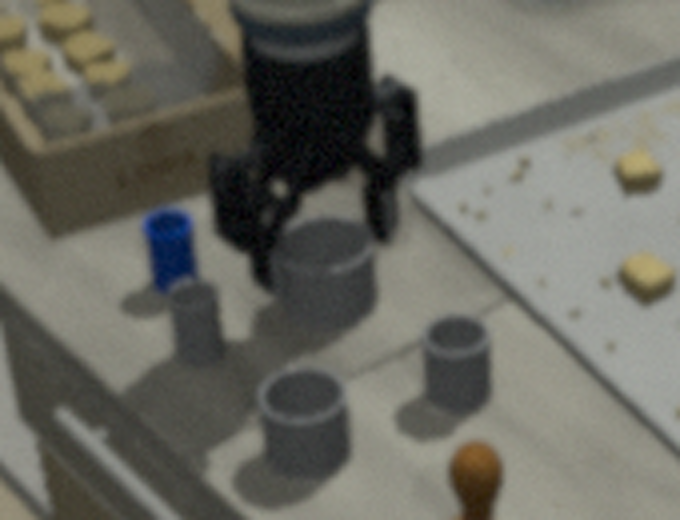

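View pics/w2.png

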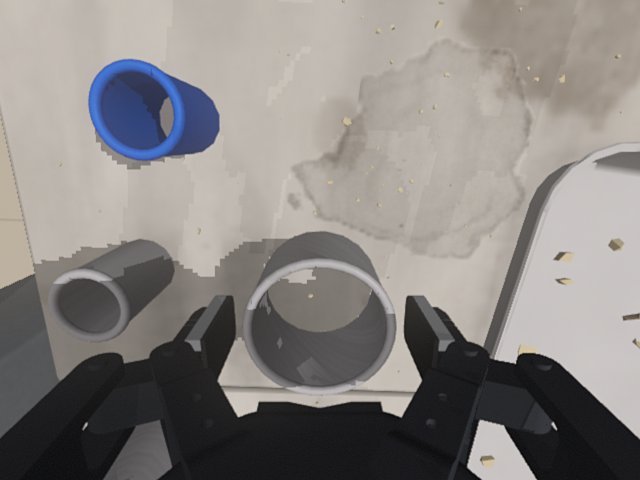

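Run:
```python
from h import *
d=vision.read_camera("scene")
for x in(.513,.520):
  for y in (.355,.366,.377):
    print(x,y,[proj(d,(x,y,z)).round(1).tolist() for z in (.01,.03,.05)])
o=get_obs();print(o["time_s"],o["position"],o["orientation"])
```

```text
0.513 0.355 [[248.5, 191.7], [247.7, 185.1], [247.0, 178.4]]
0.513 0.366 [[246.0, 189.6], [245.2, 183.0], [244.4, 176.3]]
0.513 0.377 [[243.5, 187.4], [242.7, 180.9], [241.9, 174.2]]
0.52 0.355 [[250.9, 190.6], [250.2, 184.0], [249.4, 177.3]]
0.52 0.366 [[248.4, 188.4], [247.7, 181.9], [246.9, 175.2]]
0.52 0.377 [[245.9, 186.3], [245.2, 179.8], [244.4, 173.1]]
3.8083 [0.55984461 0.36656272 0.03652133] [-0.5085563   0.49025717 -0.49064508  0.51018213]
```

Run:
```python
from h import *
bot.servo_line([.559,.366,.015],velocity=.08); bot.dwell(.15)
print(get_obs()["position"])
hand.move_gripper(.05,40); o=get_obs();print(o["time_s"],o["position"],o["gripper_width"],o["wrist_force"])
bot.servo_line([.559,.366,.14],velocity=.2)
bot.reach([.503,.028,.14],down(.0378)); bot.dwell(.1)
for n in("wrist","scene"):
    d=vision.read_camera(n);cv2.imwrite(f"pics/{n}3.png",d["frame"][:,:,::-1]);np.save(n+"3.npy",d,allow_pickle=True)
o=get_obs();print(o["time_s"],o["position"],o["gripper_width"],o["wrist_force"])
```

```text
[0.55911392 0.36606313 0.01504408]
4.6417 [0.55925063 0.36617749 0.01561586] 0.06022143877513473 [-1.04357999 -0.31099503  5.23377721]
6.9083 [0.50338692 0.02884845 0.13993966] 0.059690092771795385 [-0.11917934  0.07944126 -0.85031745]
```

View pics/wrist3.png

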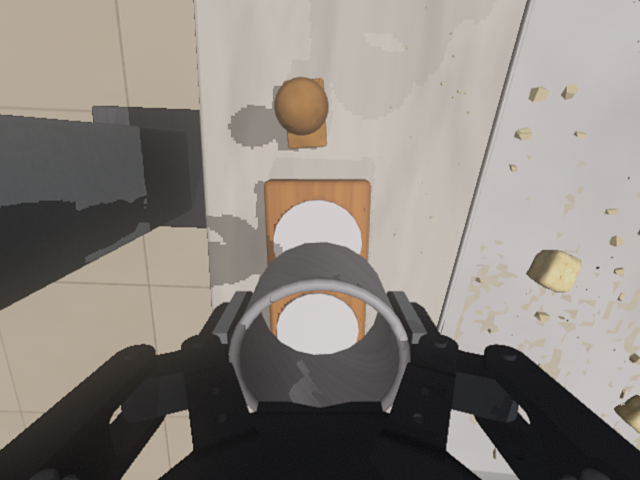

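View pics/scene3.png

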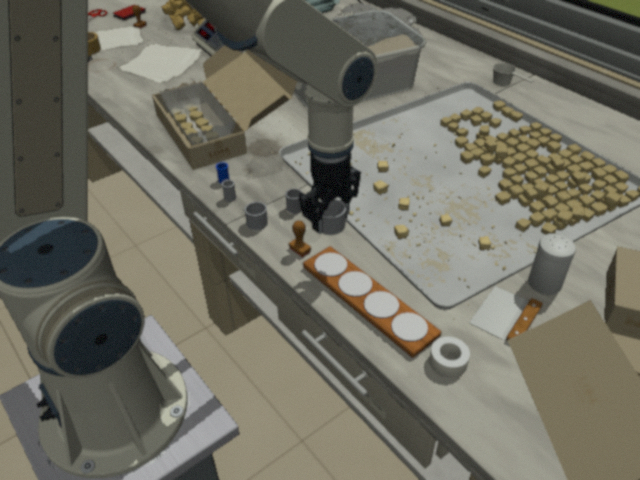

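Run:
```python
from h import *
d=np.load("wrist3.npy",allow_pickle=True).item()
f=cv2.cvtColor(d["frame"],cv2.COLOR_RGB2HSV)
m=((f[:,:,1]<40)&(f[:,:,2]>185)).astype(np.uint8)
m[:,:266]=0;m[:,369:]=0;m[:190]=0;m[262:]=0
for c in cv2.findContours(m,cv2.RETR_EXTERNAL,cv2.CHAIN_APPROX_NONE)[0]:
    if cv2.contourArea(c)<500: continue
    P=np.array([ray(d,p,.02)[:2] for p in c[:,0]if p[1]<240])
    A=np.c_[2*P,np.ones(len(P))];s=np.linalg.lstsq(A,(P**2).sum(1),rcond=None)[0]
    print(len(P),s[:2],np.sqrt(s[2]+s[:2]@s[:2]))
# stamp clear; held ring rim: top at z=.14+.03
print(proj(d,(.5034,.0288,.17)))
print([proj(d,(.502,.0278+a,.02)).round(1) for a in(0,.034)])
```

```text
117 [0.50227398 0.02598922] 0.0333044565902845
[318.76887806 367.04124236]
[array([316.9, 241.6]), array([318.7, 197.2])]
```

```bash
cat >> h.py <<'E'
YB=np.array([-.0378,.9993]); 
def place(x,y,z,wide):
    bot.servo_line([x,y,z+.03],velocity=.2); bot.servo_line([x,y,z],velocity=.05); bot.dwell(.15)
    o=get_obs();print("placed",o["position"],o["wrist_force"])
    hand.move_gripper(wide); bot.dwell(.1); bot.servo_line([x,y,.14],velocity=.2)
def pick(x,y,z,wide,shut):
    hand.move_gripper(wide); bot.reach([x,y,.12],down(.0378)); bot.servo_line([x,y,.05],velocity=.2); bot.servo_line([x,y,z],velocity=.08); bot.dwell(.15)
    hand.move_gripper(shut,40); o=get_obs();print("grip",o["gripper_width"],o["position"],o["wrist_force"])
    bot.servo_line([x,y,.14],velocity=.2); print("lift",get_obs()["gripper_width"])
E
python3 - <<'E'
from h import *
place(.502,.027,.0358,.075)
pick(.4678,.253,.018,.066,.04)
bot.reach([.5048,-.0478,.14],down(.0378)); bot.dwell(.1)
for n in("wrist","scene","top"):
    d=vision.read_camera(n);cv2.imwrite(f"pics/{n}4.png",d["frame"][:,:,::-1]);np.save(n+"4.npy",d,allow_pickle=True)
print(get_obs()["time_s"])
E
```

```text
placed [0.50169851 0.02697028 0.03646117] [-5.54535101 -0.19977814 19.08108866]
grip 0.049179107475169834 [0.46800949 0.25314326 0.01859986] [-1.13030235  0.11518211  5.10006909]
lift 0.04909933870625513
14.2333
```

View pics/wrist4.png

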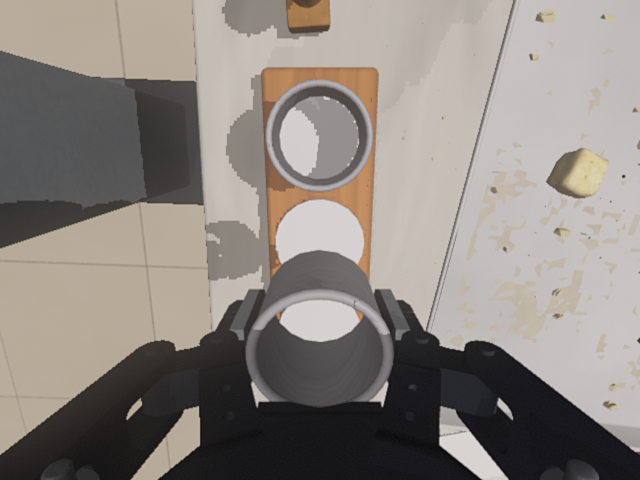

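View pics/scene4.png

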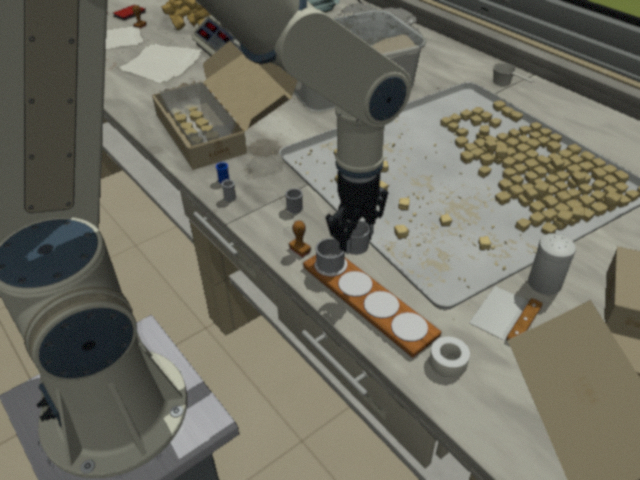

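Run:
```python
from h import *
place(.5047,-.0478,.0387,.066)
pick(.5675,.2418,.020,.056,.03)
bot.reach([.5076,-.1227,.14],down(.0378))
place(.5076,-.1227,.0407,.056)
d=vision.read_camera("top");cv2.imwrite("pics/t5.png",cv2.resize(d["frame"][200:310,120:520],None,fx=2,fy=2)[:,:,::-1])
print(get_obs()["time_s"])
pick(.4703,.374,.022,.046,.02)
bot.reach([.5104,-.1975,.14],down(.0378))
d=vision.read_camera("wrist");cv2.imwrite("pics/w6.png",d["frame"][:,:,::-1])
print(get_obs()["time_s"])
```

```text
placed [ 0.50441857 -0.0477937   0.03950595] [-6.65344897  0.76392991 21.29448831]
grip 0.03945611302741503 [0.56782814 0.24193234 0.020598  ] [-0.30229423 -0.96259792  4.89398613]
lift 0.03933480610476678
placed [ 0.50730049 -0.12266506  0.04142355] [-5.35256626  1.80733791 19.05376228]
24.2167
grip 0.02968050799552601 [0.47053829 0.37418973 0.02250692] [-0.79076225 -0.34561734  4.91650829]
lift 0.029190849759164885
30.575
```

View pics/w6.png

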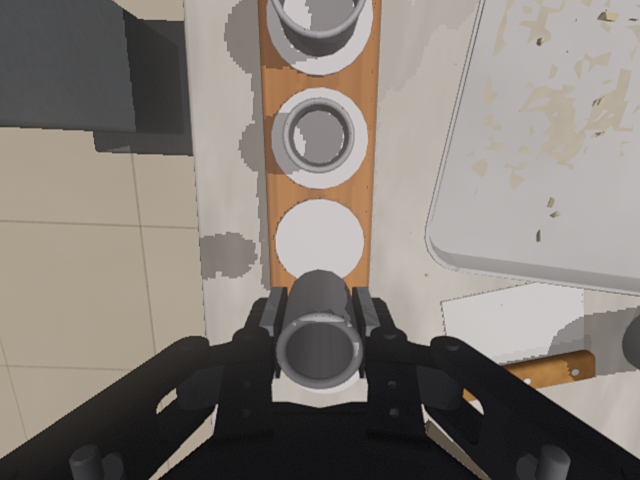

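View pics/t5.png

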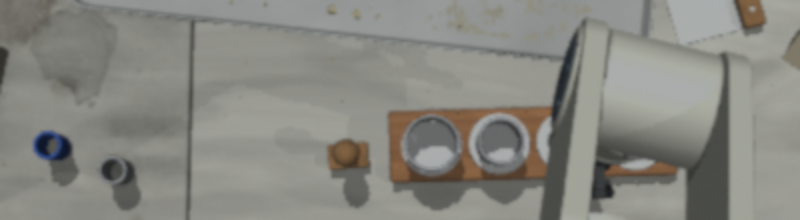

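Run:
```python
from h import *
place(.5104,-.1975,.0428,.046)
bot.servo_line([.5104,-.1975,.2],velocity=.25)
bot.reach([.36,-.42,.27],down(-.5)); bot.dwell(.2)
o=get_obs();print(o["time_s"],o["position"])
d=vision.read_camera("top");np.save("t7.npy",d,allow_pickle=True);cv2.imwrite("pics/t7.png",cv2.resize(d["frame"][220:310,270:510],None,fx=3.3,fy=3.3,interpolation=cv2.INTER_CUBIC)[:,:,::-1])
d=vision.read_camera("scene");cv2.imwrite("pics/s7.png",cv2.resize(d["frame"][200:390,260:490],None,fx=3,fy=3,interpolation=cv2.INTER_CUBIC)[:,:,::-1])
```

```text
placed [ 0.51008718 -0.19743549  0.04339307] [-5.28040933  2.09117872 15.42792169]
34.6667 [ 0.36076985 -0.41906462  0.26956715]
```

View pics/t7.png

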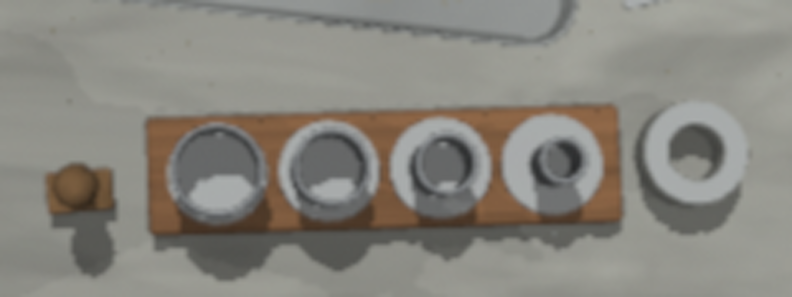

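View pics/s7.png

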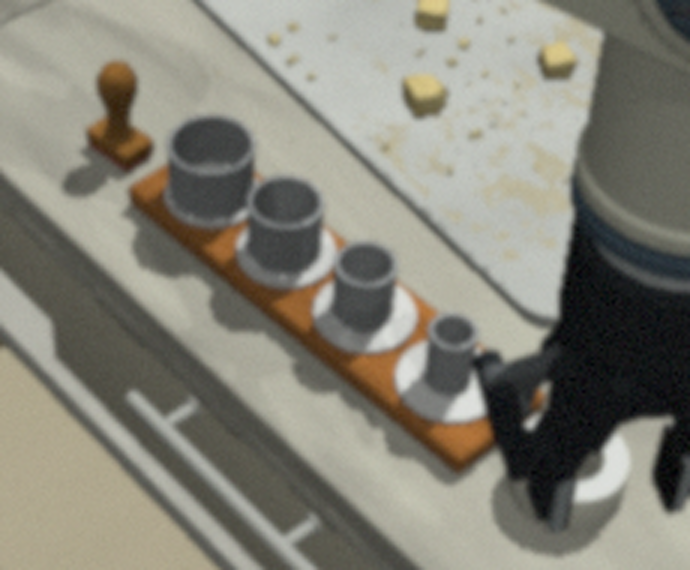

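Run:
```python
from h import *
d=np.load("t7.npy",allow_pickle=True).item()
R=[(.502,.0278),(.5047,-.047),(.5076,-.122),(.5104,-.1968)]
t=cv2.imread("pics/t7.png");t=cv2.resize(t,None,fx=1,fy=1)
for r,s in zip(R,(60,50,40,30)):
    p=(proj(d,(*r,.065))-[270,220]+.5)*3.3-.5; rad=s/2000*599/1.262*3.3
    print(s,p.round(1),rad.round(1)); cv2.circle(t,tuple(int(round(v*16)) for v in p),int(rad*16),(0,0,255),1,cv2.LINE_AA,4)
cv2.imwrite("pics/chk.png",cv2.resize(t[90:240,140:620],None,fx=1.65,fy=1.65))
```

```text
Traceback (most recent call last):
AttributeError: 'float' object has no attribute 'round'
```

Run:
```python
from h import *
d=np.load("t7.npy",allow_pickle=True).item()
R=[(.502,.0278),(.5047,-.047),(.5076,-.122),(.5104,-.1968)]
t=cv2.imread("pics/t7.png")
for r,s in zip(R,(60,50,40,30)):
    p=(proj(d,(*r,.065))-[270,220]+.5)*3.3-.5; rad=s/2000*599/1.262*3.3
    cv2.circle(t,tuple(int(round(v*16)) for v in p),int(rad*16),(0,0,255),1,cv2.LINE_AA,4)
cv2.imwrite("pics/chk.png",cv2.resize(t[90:240,140:620],None,fx=1.65,fy=1.65))
```

```text
(no output)
```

View pics/chk.png

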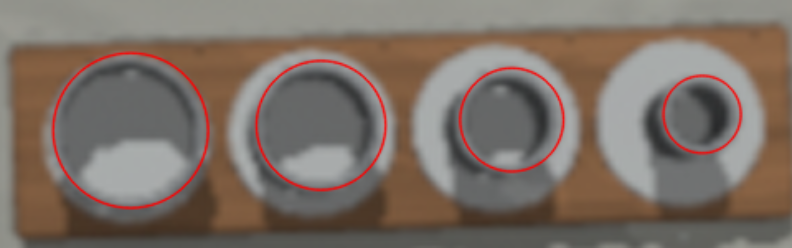

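```bash
python3 -c "
from workcell import hand_in,get_obs
o=get_obs();print(o['time_s'],o['wrist_force']);print(hand_in())"
```

```text
34.7667 [-0.06588792 -0.13307347 -0.62730932]
the job is handed in; nothing more can be done
None
```

All four cutters are upright on the white rests and the job is handed in at about 35 s. The order from the stamp (left) to the paper roll (right) is 60, 50, 40, 30 mm.

- **Final pictures:** In the last top view each rim sits within about 2 mm of the middle of its rest, judged by eye against an overlay. The last scene view shows all four upright.
- **Things left alone:** The stamp and the roll are within about 2 px of where they started. I left the blue look-alike alone.
- **Robot:** The gripper was open and clear above the table. The highest wrist force I read was about 21 N, when setting the cutters down; I only sampled it at each grip and each placing.
- **Disagreements:** The top and wrist cameras differed by about 2 mm on the cutters and on the first rest. I picked and placed between the two values. The first automatic circle fits on the 50 and 40 mm cutters were about 1 mm off, so I corrected them from the picture.

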